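# Load the ink swatch plate under the stage clips

### The arm

A 6-joint arm with a two-finger parallel gripper is mounted at the origin on the work surface. World frame = base frame: x ahead of the robot, y to its left, z up, the work surface at z = 0. Lengths are in m, angles in rad, forces in N, time in s.
With the tool pointing down it reaches from about 0.275 to 0.825 m from the base axis. Payload 5.2 kg.
Tool frame: the origin (TCP) lies on the centre line of the jaws, within the pads' length; the fingertips stand 22 mm ahead of it and the grasp point (between the pads) lies 3 mm ahead of it; y points along the fingers, x is the direction in which the jaws open and shut, and the axes are right-handed (so a half turn about y gives the same grasp; the last joint's range is limited). The gripper opens to 93 mm and grips with 3 to 60 N. Pads are 15 mm wide; open, the fingers measure 128 mm over their backs; the gripper's body (75 mm by 188 mm) begins 65 mm behind the grasp point.
Start: joints at [0.953, 0.259, 1.535, -0, 1.348, -0.203], TCP at [0.222, 0.503, 0.207] pointing down, gripper open.
Joint ranges: [-3.14, 3.14], [-0.91, 2.08], [0.19, 2.58], [-1.22, 4.36], [0.22, 2.71], [-3.12, 3.12]. Speed limits (rad/s): [2.57, 2.57, 3.14, 3.14, 3.14, 3.14].

### API

Orientations are given as a unit quaternion [x, y, z, w].
In Python, from bench import bot gives the robot as it stands. Calls block until the motion is done:
- bot.goto(position, orientation): joint-space move of the TCP to a pose.
- bot.move_l(position, frame=None, velocity=0.15, contact_N=None): straight line of the TCP; frame=None keeps the orientation; velocity is the mean speed in m/s. With contact_N (N) it stops when the force on the tool has changed by that much, and returns True; else False.
- bot.movej(angles): joint-space move.
- bot.release() and bot.close(): open the fingers fully, or close them until they stop; the grip force is fixed at half the most.
- bot.sleep(seconds).
- bot.inverse_kinematics(position, orientation): joint angles nearest the present ones, or None.
- bot.observe(): the state.
- bot.snapshot(name): name is "side" or "top"; returns a dict with "color" (420x560x3 uint8, blue, green, red), "fx", "fy", "cx", "cy" (pixels), "R" (3x3) and "t" (3): a world point X has camera coordinates R X + t. Camera axes: x right, y down, z forward; pixel columns grow to the right and rows downward; lengths in m; the calibration is good to about 2 mm. A picture is of the moment at which its call begins. There is no depth.
A pose or a line that the arm cannot do raises bot.PlanningError and nothing moves.
- bot.job_done(): hands the job in, once; it reports no verdict.
The state is a dict: "time_s": time; "q": joint angles; "joint_velocities": joint speeds; "joint_torque": joint torques, N m; "ee_pos": TCP position; "ee_rot": TCP orientation; "contact_force": force on the tool from outside, world axes, zero at the start; "torque": the same for the moment, N m; "finger_gap": opening from 0.0 (shut) to 1.0 (fully open).
Only numpy, scipy, OpenCV 4.12 (cv2) and the standard library are available. Lean on these libraries where they do the work, as an engineer would, in place of code of your own. Each camera call takes 0.05 s, during which the arm holds its last target. There are 200 camera calls.

### The job

Take the glass ink-swatch plate by its wooden handle, lay it on the white bed of the viewing stage in front of the two sprung clips, and slide it under them, brass strip first, so that both clips ride up over the strip and snap down behind it. Press the plate gently but firmly home against the brass stop and keep it pressed there for about a second, then let go and leave it lying flat and square under both clips. The glass is fragile, so never ram it; do not touch the clips with the gripper, and leave the jars and the bottle standing where they are.

Things in the scene. Friction and masses are not known exactly. Their poses are not given: they have to be found in the camera images.
- plate: Loose glass plate, 120 x 70 x 5 mm, 0.13 kg, round ink swatches on top, flat on the table at first. Origin: centre of its underside; x towards its leading edge, y across, z up. A wooden handle, 16 mm (x) x 30 mm (y), stands on it at x = -50 mm, its top 39 mm above the underside. A half-round brass strip, 6 mm wide, runs along y at x = +56 mm, crest 8.5 mm above the underside
- plate_grip (a point): Centre of the wooden handle, 22 mm above the plate's underside, 50 mm behind the plate's centre; axes as the plate's
- plate_front (a point): Middle of the plate's leading edge (60 mm ahead of its centre), at underside height; axes as the plate's
- stage: Viewing stage fixed to the table: grey base 200 x 120 mm, white bed with its flat top 30 mm above the table. Origin: centre of the underside. The plate goes in along the stage's +x; y across, z up. The bed runs from x = -98 to +98 mm, y = -56 to +56 mm. The clips' hinge posts stand at x = 72 mm, up to 57 mm above the table
- bed: The white bed of the stage, slick and rigid, fixed to it, same frame as stage; top face 30 mm above this origin. Lay the plate down lightly (60 N breaks the glass)
- stop: Rigid stop of the stage: a brass bar across the bed, 8 mm thick, 92 mm long, 9 mm high, clamped between two dark cheeks (at y = +-50 mm). Same frame as stage, fixed to it. The bar's setting differs from case to case and is not reported here: its face stands anywhere from x = +35 to +47 mm; it must be found by touch
- stop_face (a point): On the bed's top, middle line, stage x = +35 mm: where the bar's face stands at its nearest setting (it is 0 to 12 mm farther along +x); axes as the stage's. Home: leading edge against the bar, underside on the bed. Resistance: up to 20 N as the clips ride up, then a pull forward at the snap and 2 to 5 N of drag up to the bar. About 8 N on the bar, beyond the drag, is right; 25 N breaks the glass
- clip_left (a joint): Lift angle (rad) of the sprung clip at stage y = +26 mm, 12 mm wide, hinged at its far end (stage x = 72 mm, 52 mm above the table). 0: at rest, nose 1 mm above the bed; about 0.14 with the nose on the brass strip; about 0.08 on the glass behind the strip. It pushes down with 2 to 4 N; the snap comes when the leading edge is 2 to 4 mm short of stop_face
- clip_right (a joint): The same for the clip at y = -26 mm
- clip_left_nose (a point): Lowest point of the left clip's round brass nose (4 mm radius); at rest at stage x = +24 mm, 31 mm above the table. From the nose an upturned tongue slopes up at 30 degrees towards the incoming plate, ending at stage x = +3 mm, 13 mm above the bed
- clip_right_nose (a point): The same for the right clip
- amber_jar: Lidded amber glass jar, 60 mm across, 75 mm high, bystander; origin at the centre of its foot
- dark_jar: Dark lidded jar, 56 mm across, 60 mm high, bystander; origin at the centre of its foot
- green_bottle: Green bottle with white cap, 48 mm across, 110 mm high, bystander; origin at the centre of its foot
Not all that is in view belongs to the job. What is shaped like the plate but orange or pink is not meant. Of the things like the stage, leave any that is orange; of the rest the larger one is meant.

How it is judged:
By the outcome, as a careful person would: the job done as asked, in the order asked, and still so for the second after the job is handed in, with the robot touching nothing.
It also fails if it takes over 70 s, if anything falls off the work surface, if the arm or the gripper's body presses on something with over 40 N, if the wrist force passes 120 N, or if a joint passes its speed limit or range.

## Working session

There is one attempt and no reset: what is moved stays moved. The work goes in short steps, each a Python script; the robot and the scene stay as the last script left them, time stands still between calls to the robot, and variables do not carry over. Pictures are saved under pics/ and viewed, about 8 in all and at most 12, crops included, and the job is handed in when it is done.

```bash
ls; mkdir -p pics; python3 - <<'E'
from bench import bot
import cv2,numpy as np
for n in("top","side"):
    s=bot.snapshot(n); cv2.imwrite(f"pics/{n}0.png",s["color"]); print(n,s["fx"],s["fy"],s["cx"],s["cy"],np.round(s["R"],3).tolist(),np.round(s["t"],3), np.round(-np.array(s["R"]).T@s["t"],3))
o=bot.observe(); print({k:np.round(v,3) for k,v in o.items()})
E
```

```text
pics
top 537.6123756335819 537.6123756335819 279.8188712617441 221.34166827404258 [[-0.004, -1.0, -0.012], [-0.999, 0.004, -0.046], [0.046, 0.012, -0.999]] [1.000e-03 5.630e-01 1.413e+00] [ 0.497 -0.018  1.438]
side 495.6867890189708 495.6867890189708 271.88141438813955 218.32804381501057 [[0.723, -0.691, 0.016], [-0.353, -0.389, -0.851], [0.594, 0.61, -0.525]] [-0.408  0.254  1.086] [-0.26  -0.845  0.793]
{'time_s': np.float64(0.1), 'q': array([ 0.953,  0.259,  1.536,  0.   ,  1.348, -0.203]), 'joint_velocities': array([ 0.001, -0.003, -0.004, -0.   ,  0.001,  0.   ]), 'joint_torque': array([ 2.0000e-03, -4.3821e+01, -2.8464e+01,  7.2000e-02,  3.6000e-02,
       -0.0000e+00]), 'ee_pos': array([0.221, 0.503, 0.206]), 'ee_rot': array([ 0.592,  0.386, -0.387, -0.592]), 'contact_force': array([-0.573,  0.326, -1.03 ]), 'torque': array([-0.024, -0.022, -0.006]), 'finger_gap': np.float64(0.996)}
```

View pics/top0.png

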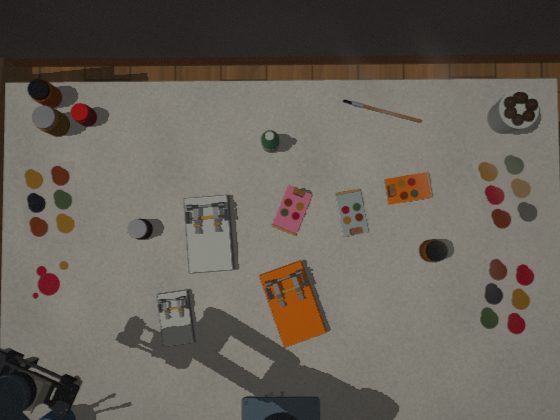

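View pics/side0.png

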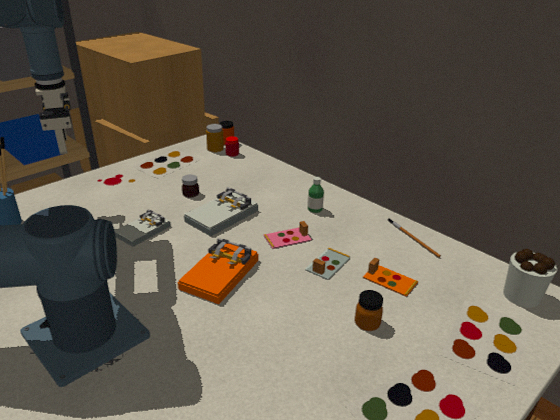

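The top view shows the glass plate at about (352,213), with its handle at the bottom (355,231) and the strip at the top (347,191). The large grey stage is at (208,233), with its clips at the top end. The orange and pink things and the small grey stage are decoys. I'll zoom in on the plate and stage.

```bash
python3 - <<'E'
import cv2,numpy as np
im=cv2.imread("pics/top0.png")
c=np.hstack([im[183:278,325:385],im[187:282,175:245]])
c=cv2.resize(c,None,fx=6,fy=6,interpolation=cv2.INTER_CUBIC)
c=cv2.convertScaleAbs(c,alpha=1.5)
for i in range(0,130,10): cv2.line(c,(i*6,0),(i*6,5),(0,255,255),1)
for i in range(0,95,10): cv2.line(c,(0,i*6),(5,i*6),(0,255,255),1)
cv2.imwrite("pics/crop1.png",c)
E
```

```text
(no output)
```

View pics/crop1.png

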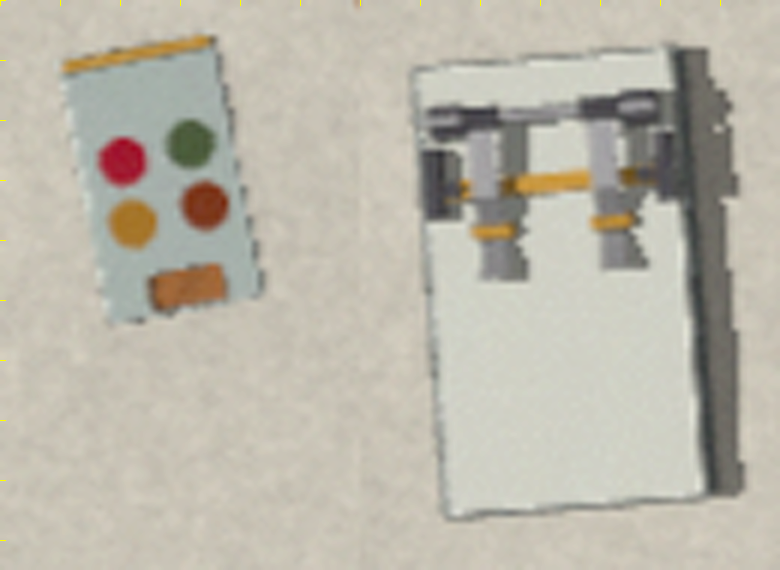

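```bash
cat > h.py <<'E'
import numpy as np,cv2
from scipy.optimize import least_squares
from scipy.spatial.transform import Rotation as Ro
def proj(s,X):
    c=np.asarray(X)@np.array(s["R"]).T+s["t"]; return c[:,:2]/c[:,2:]*[s["fx"],s["fy"]]+[s["cx"],s["cy"]]
def pts(p,L):
    L=np.asarray(L,float); c,s=np.cos(p[2]),np.sin(p[2])
    return np.c_[p[0]+c*L[:,0]-s*L[:,1],p[1]+s*L[:,0]+c*L[:,1],L[:,2]]
def fit(s,L,uv,p0):
    r=least_squares(lambda p:(proj(s,pts(p,L))-uv).ravel(),p0); return r.x,r.fun.reshape(-1,2)
def quat(yaw,flip=0):  # tool down; R cols: tool x along y of object (jaw), tool y = approach (down)
    x=np.array([-np.sin(yaw),np.cos(yaw),0])*(-1 if flip else 1); y=np.array([0,0,-1.])
    return Ro.from_matrix(np.c_[x,y,np.cross(x,y)]).as_quat()
def rect(a,b,h): return [[b,a,h],[b,-a,h],[-b,-a,h],[-b,a,h]]
E
python3 - <<'E'
from h import *
from bench import bot
s=bot.snapshot("top"); sd=bot.snapshot("side")
f=lambda uv,ox,oy,cx=0:(np.array(uv,float)+.5-[cx,0])/6-.5+[ox,oy]
pl,r=fit(s,rect(.035,.06,.005),f([(62,66),(214,38),(262,295),(110,323)],325,183),[.5,-.2,.1]); print("plate",pl,r.round(2).tolist())
st,r=fit(s,rect(.056,.098,.030),f([(414,68),(672,45),(706,494),(448,518)],175,187,360),[.5,.2,.1]); print("stage bed",st,r.round(2).tolist())
st2,r=fit(s,rect(.060,.1,.028),f([(414,68),(672,45),(706,494),(448,518)],175,187,360),[.5,.2,.1]); print("stage base?",st2,r.round(2).tolist())
print("handle px top", proj(s,pts(pl,[[-.05,0,.039]])), proj(s,pts(st,[[.024,.026,.031],[.024,-.026,.031]])),"expect clip px",f([(494,232),(612,222)],175,187,360))
im=sd["color"].copy()
for p,L in((pl,rect(.035,.06,.005)),(pl,rect(.015,.008,.039)-np.array([.05,0,0])),(st,rect(.056,.098,.03)),(st,[[.024,.026,.031],[.024,-.026,.031]])):
    cv2.polylines(im,[np.round((proj(sd,pts(p,L))+.5)*16-8).astype(int).reshape(-1,1,2)],True,(255,0,255),1,cv2.LINE_AA,4)
c=np.vstack([cv2.resize(im[180:240,175:275],None,fx=5,fy=5),cv2.resize(im[240:285,285:385],None,fx=5,fy=5)])
cv2.imwrite("pics/side1.png",c)
for flip in(0,1):
    print(bot.inverse_kinematics([*pts(pl,[[-.05,0,.15]])[0]],quat(pl[2],flip)),bot.inverse_kinematics([*pts(st,[[-.07,0,.15]])[0]],quat(st[2],flip)))
print(quat(pl[2]),Ro.from_quat(bot.observe()["ee_rot"]).as_matrix().round(2))
E
```

```text
plate [ 0.58608014 -0.19233223  0.17496551] [[-0.38, -0.68], [0.08, -0.69], [0.43, 0.67], [-0.14, 0.69]]
stage bed [0.53184124 0.1875679  0.07999517] [[0.26, 0.12], [-0.38, 0.35], [-0.12, -0.02], [0.24, -0.44]]
stage base? [0.53192235 0.18786878 0.08005158] [[-1.28, -0.47], [1.04, -0.49], [1.43, 0.55], [-1.19, 0.38]]
handle px top [[356.70679368 230.69997055]] [[197.27337288 225.0491319 ]
 [217.00151504 223.37929115]] expect clip px [[196.91666667 225.25      ]
 [216.58333333 223.58333333]]
[-5.52820525e-01  3.43161404e-01  1.56161246e+00 -4.44089210e-16
  1.23681879e+00 -2.29858236e+00] [ 1.50166690e-01  2.11132667e-01  1.74475047e+00 -4.44089210e-16
  1.18570951e+00 -1.50062480e+00]
[-5.52820525e-01  3.43161404e-01  1.56161246e+00 -4.44089210e-16
  1.23681879e+00  8.43010296e-01] [ 1.50166690e-01  2.11132667e-01  1.74475047e+00 -4.44089210e-16
  1.18570951e+00  1.64096785e+00]
[ 0.45440231  0.54177352 -0.54177352 -0.45440231] [[ 0.4  -0.   -0.92]
 [ 0.92 -0.    0.4 ]
 [-0.   -1.    0.  ]]
```

View pics/side1.png

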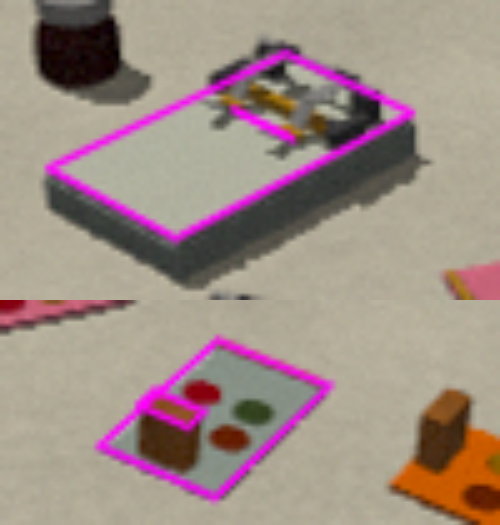

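The side view, which wasn't used for the fit, agrees with it: the projected bed, noses (about (265,125)), plate and handle outlines all lie on the objects within a pixel or so. Next I'll grasp the handle across its 30 mm width, with the fingertips 4 mm above the glass.

```bash
python3 - <<'E'
from h import *
from bench import bot
pl=np.array([.58608,-.19233,.17497]); q=quat(pl[2],1)
g=lambda z:pts(pl,[[-.05,0,z]])[0].tolist()
bot.goto(g(.14),q)
print("contact",bot.move_l(g(.031),velocity=.1,contact_N=8)); print(bot.observe()["ee_pos"])
bot.close(); o=bot.observe(); print(o["finger_gap"],o["ee_pos"].round(4) if hasattr(o["ee_pos"],'round') else o["ee_pos"],o["contact_force"],o["time_s"])
bot.move_l(g(.09),velocity=.05); bot.sleep(.3)
o=bot.observe(); print(o["finger_gap"],o["contact_force"],o["torque"],o["ee_pos"],o["time_s"])
a=bot.snapshot("side")["color"][215:290,270:400]; b=bot.snapshot("top")["color"][165:255,320:400]
a=cv2.resize(a,(520,300),interpolation=cv2.INTER_CUBIC);b=cv2.resize(b,None,fx=3.33,fy=3.33,interpolation=cv2.INTER_CUBIC)[:300]
b=np.pad(b,((0,300-b.shape[0]),(0,0),(0,0)));cv2.imwrite("pics/lift.png",np.hstack([a,b]))
E
```

```text
contact False
[ 0.53736988 -0.20138556  0.03169076]
0.003515295008067918 [ 0.5368 -0.201   0.031 ] [ 0.40231486  0.38327745 -1.40818469] 5.625
0.0029219595221260893 [-0.05215698 -0.96792016  0.21206066] [-0.05304058  0.15196592 -0.03314158] [ 0.53673893 -0.20097572  0.08980923] 7.2583
```

View pics/lift.png

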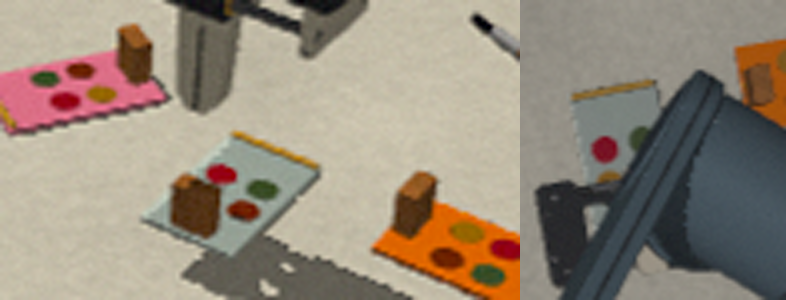

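The grasp missed: the gap went to 0 and the plate hasn't moved. I'll check where the fingers really are against the reported TCP.

```bash
python3 - <<'E'
from h import *
from bench import bot
s=bot.snapshot("side");t=bot.snapshot("top"); o=bot.observe(); p=np.array(o["ee_pos"]);Rm=Ro.from_quat(o["ee_rot"]).as_matrix()
print(Rm.round(3).tolist(),o["q"])
L=[p,p+Rm@[0,.022,0],p+Rm@[0,-.062,0]]
im=s["color"].copy(); uv=proj(s,L); print(uv, proj(t,L))
for i in uv: cv2.circle(im,tuple(int(round(v)) for v in i),1,(255,0,255),-1)
a=cv2.resize(im[180:300,250:400],None,fx=4,fy=4,interpolation=cv2.INTER_CUBIC); cv2.imwrite("pics/chk.png",a)
E
```

```text
[[0.174, -0.0, 0.985], [-0.985, 0.0, 0.174], [-0.0, -1.0, -0.0]] [-5.52815891e-01  4.01795954e-01  1.63491693e+00 -2.19454446e-05
  1.10496341e+00  8.42991941e-01]
[[320.05812308 244.76451964]
 [319.47174198 251.96422655]
 [321.77132075 223.72952869]] [[359.36682522 230.12067371]
 [358.19261817 230.38079002]
 [362.89217425 229.33972046]]
```

View pics/chk.png

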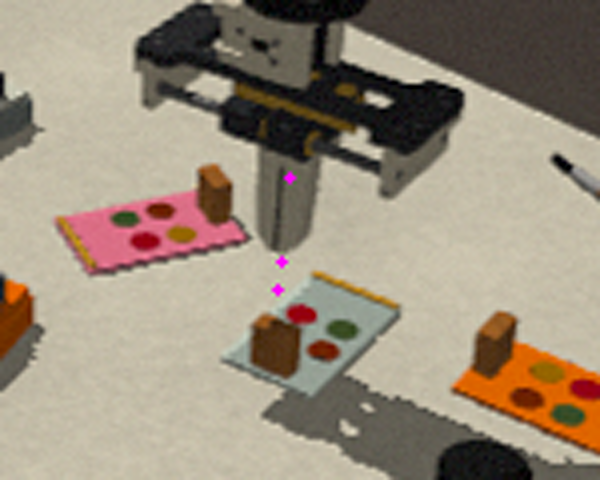

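The fingertip shows at pixel (320.5,242.5), but the reported TCP puts it at (319.5,252), so it is really about 29 mm higher or offset sideways. I'll touch the bare table gently with the closed fingers to get the true tip height, and take a side view there to get its x and y.

```bash
python3 - <<'E'
from h import *
from bench import bot
x,y=.43,-.22
o=bot.observe();p=np.array(o["ee_pos"]); bot.move_l([p[0],p[1],.13])
bot.move_l([x,y,.13])
bot.move_l([x,y,.04],velocity=.15)
try: print(bot.move_l([x,y,-.02],velocity=.02,contact_N=4))
except bot.PlanningError as e: print(e)
o=bot.observe(); p=np.array(o["ee_pos"]); print(p,o["contact_force"],o["time_s"],o["finger_gap"])
s=bot.snapshot("side"); Rm=Ro.from_quat(o["ee_rot"]).as_matrix()
bot.move_l([x,y,.06],velocity=.15)
L=[p,p+Rm@[0,.022,0]]; uv=proj(s,L); print(uv)
im=s["color"].copy(); c0=uv[1].round().astype(int); x0,y0=c0-[50,50]; print(x0,y0)
a=cv2.resize(im[y0:y0+90,x0:x0+110],None,fx=6,fy=6,interpolation=cv2.INTER_CUBIC)
for i in uv: cv2.circle(a,tuple(int(v) for v in ((i-[x0,y0]+.5)*6)),3,(255,0,255),1)
cv2.imwrite("pics/touch.png",a)
E
```

```text
True
[ 0.43002267 -0.22002383 -0.01131956] [-0.62957977 -0.15137802  5.1724806 ] 11.7417 0.004264984683598299
[[294.06808583 298.89420529]
 [293.71575461 305.71101371]]
244 256
```

View pics/touch.png

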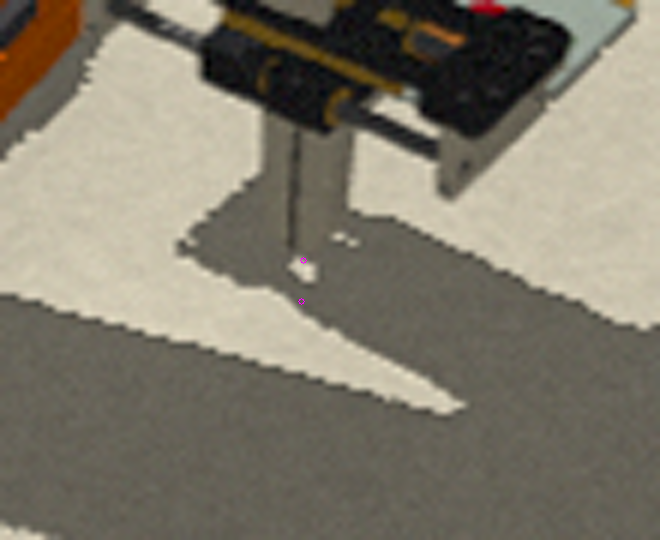

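The table touch came at a reported z of -0.0113, where the tip should have been at -0.033. The real fingers are therefore about 33 mm higher than the stated geometry implies, while x and y agree (tip at about (308,250) in the crop). I'll correct z by -0.0333 and grasp again.

```bash
cat >> h.py <<'E'
DZ=-.0333   # commanded TCP z = true TCP z + DZ
PL=np.array([.58608,-.19233,.17497]); ST=np.array([.53184,.18757,.0800])
def tgt(p,L): return (pts(p,[L])[0]+[0,0,DZ]).tolist()
E
python3 - <<'E'
from h import *
from bench import bot
bot.release(); q=quat(PL[2],1); g=lambda z:tgt(PL,[-.05,0,z])
bot.move_l([.43,-.22,.08]); bot.goto(g(.12),q)
c=bot.move_l(g(.031),velocity=.08,contact_N=8); o=bot.observe(); print("contact",c,o["ee_pos"],o["contact_force"])
if not c:
    bot.close(); o=bot.observe(); print(o["finger_gap"],o["ee_pos"],o["contact_force"],o["time_s"])
    if o["finger_gap"]>.2:
        bot.move_l(g(.1),velocity=.08); bot.sleep(.2); o=bot.observe(); print(o["finger_gap"],o["contact_force"],o["torque"],o["ee_pos"],o["time_s"])
s=bot.snapshot("side");a=s["color"][195:295,265:395]
cv2.imwrite("pics/lift2.png",cv2.resize(a,None,fx=5,fy=5,interpolation=cv2.INTER_CUBIC))
E
```

```text
contact False [ 0.53729515 -0.2012704  -0.00173318] [0.60150411 0.84189646 0.20769508]
0.32013805081068014 [ 0.53683772 -0.20103677 -0.0023157 ] [-0.00835312  1.05559131 -0.39272242] 16.95
0.31944518411662076 [ 0.33269833 -0.69313835 -1.40102627] [ 0.00866076  0.23680428 -0.01700527] [ 0.53649113 -0.20083076  0.06607133] 18.1667
```

View pics/lift2.png

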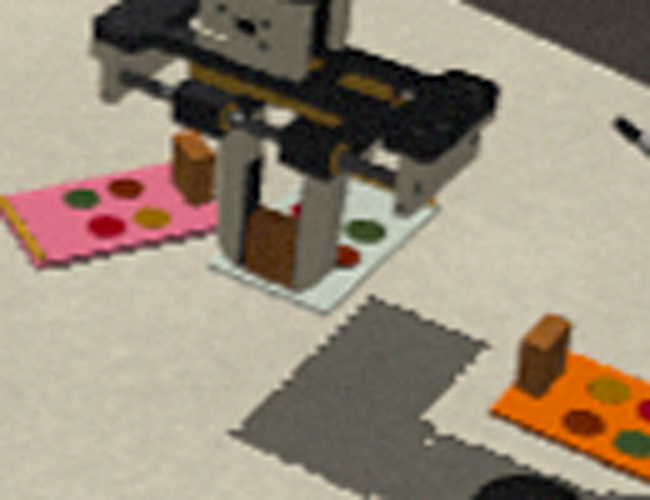

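The handle is held (gap 29.7 mm) and the plate hangs level. I'll carry it above the bed, in front of the clips, lower it with a light contact stop and look.

```bash
python3 - <<'E'
from h import *
from bench import bot
s=bot.snapshot("side"); o=bot.observe(); z=o["ee_pos"][2]-DZ-.031
e,r=fit(s,[[-.06,.035,.005+z],[-.06,-.035,.005+z],[.06,-.035,.005+z]],np.array([[306.6,248],[329.6,257.4],[352.6,236.6]]),PL); print("held plate fit",e,r.round(1).tolist())
q=quat(ST[2],1); g=lambda z:tgt(ST,[-.113,0,z])
bot.move_l(tgt(PL,[-.05,0,.17])); bot.goto(g(.17),q)
bot.move_l(g(.073),velocity=.12); bot.sleep(.3); f0=np.array(bot.observe()["contact_force"])
c=bot.move_l(g(.056),velocity=.01,contact_N=2.5); o=bot.observe(); print(c,np.array(o["ee_pos"])-g(.061),f0,o["contact_force"],o["torque"],o["finger_gap"],o["time_s"])
t=bot.snapshot("top");s=bot.snapshot("side");im=s["color"]
np.save("pics/top_laid.npy",t["color"]);np.save("pics/side_laid.npy",im)
a=cv2.resize(t["color"][185:305,170:270],(400,480),interpolation=cv2.INTER_CUBIC);b=cv2.resize(im[170:270,165:265],(400,400),interpolation=cv2.INTER_CUBIC)
cv2.imwrite("pics/laid.png",cv2.convertScaleAbs(np.hstack([a,np.pad(b,((0,80),(0,0),(0,0)))]),alpha=1.3))
E
```

```text
held plate fit [ 0.58381088 -0.19450599  0.18295403] [[-0.7, -0.1], [0.3, 0.4], [0.4, -0.5]]
True [-3.30970516e-05 -1.27555286e-05 -1.02337888e-04] [-0.04109706  0.35784549 -1.31195304] [-1.3302409  -0.22997708  5.26044289] [0.08063737 0.10757372 0.06682099] 0.32129081709976637 22.7583
```

View pics/laid.png

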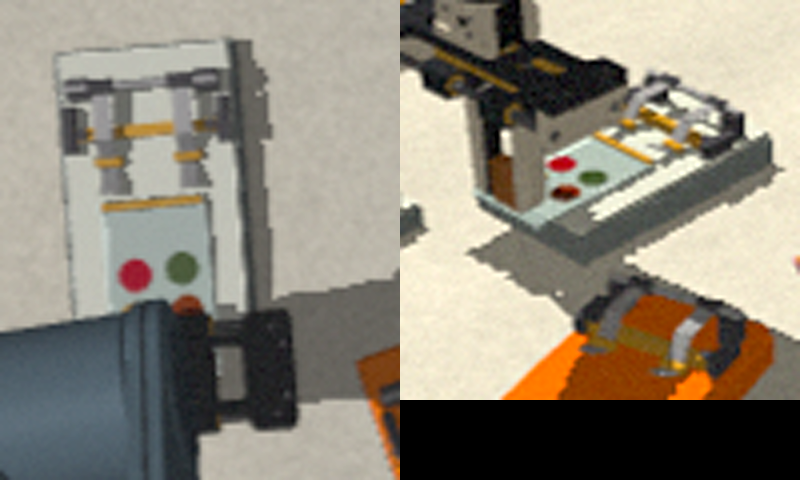

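The plate lies on the bed in front of the tongues, with contact exactly at the expected height. The strip runs from (102,210) to (200,198) and looks rotated 1–2° relative to the stop bar. I'll measure the strip and noses numerically.

```bash
python3 - <<'E'
from h import *
from bench import bot
s=bot.snapshot("top"); im=np.load("pics/top_laid.npy").astype(float)
b,g,r=im[...,0],im[...,1],im[...,2]; w=np.clip(r-b-45,0,60)
def line(r0,r1,c0,c1,h):
    ys,xs=np.mgrid[r0:r1,c0:c1]; W=w[r0:r1,c0:c1]; m=W>0
    # back-project to plane z=h
    d=np.c_[(xs[m]-s["cx"])/s["fx"],(ys[m]-s["cy"])/s["fy"],np.ones(m.sum())]@np.array(s["R"])
    C=-np.array(s["R"]).T@s["t"]; X=C+d*((h-C[2])/d[:,2:]); X=X[:,:2]; ww=W[m]
    c=np.average(X,axis=0,weights=ww); ev,V=np.linalg.eigh(np.cov((X-c).T,aweights=ww)); v=V[:,1]*np.sign(V[1,1])
    cs,sn=np.cos(ST[2]),np.sin(ST[2]); rel=np.array([[cs,sn],[-sn,cs]])@(c-ST[:2]); u=(X-c)@v
    yaw=np.arctan2(-v[0],v[1])
    print(m.sum(),"stage xy mm",(rel*1e3).round(1),"yaw",yaw.round(4),"rel deg",np.degrees(yaw-ST[2]).round(2),"len",((u.max()-u.min())*1e3).round(1))
line(231,241,192,226,.037)      # strip on plate, expect len 70
line(222,229,192,201,.035); line(220,227,212,222,.035) # noses
line(212,222,200,214,.039)  # bar middle, between the clips
line(212,222,188,226,.039)
E
```

```text
46 stage xy mm [-5.4  0.2] yaw 0.0902 rel deg 0.58 len 62.9
14 stage xy mm [23.5 26.6] yaw 0.043 rel deg -2.12 len 15.8
13 stage xy mm [ 23.6 -25.4] yaw 0.0612 rel deg -1.08 len 15.8
40 stage xy mm [42.9 -1. ] yaw 0.0864 rel deg 0.37 len 31.9
47 stage xy mm [42.9  0.7] yaw 0.0804 rel deg 0.02 len 71.2
```

The strip is at stage x = -5.4, y = 0.2, within about 0.6° of the stage. The bar centre appears at x ≈ 43, so its face is at about +39. I'll slide in, logging force along the stage axis.

```bash
cat >> h.py <<'E'
AX=np.array([np.cos(ST[2]),np.sin(ST[2]),0])
def fx(bot,n=3):
    F=[]
    for _ in range(n): F.append(np.array(bot.observe()["contact_force"])); bot.sleep(.01)
    F=np.mean(F,0); return F@AX,F[2]
E
python3 - <<'E'
from h import *
from bench import bot
g=lambda x:tgt(ST,[x,0,.0612])
bot.move_l(g(-.113),velocity=.01); print("lift",fx(bot))
print(bot.move_l(g(-.100),velocity=.03,contact_N=12),fx(bot))
x=-.100
while x<-.0842:
    x+=.004; c=bot.move_l(g(x),velocity=.02,contact_N=22); f=fx(bot); print(round(x*1e3,1),c,np.round(f,1))
    if c: break
o=bot.observe(); print(o["finger_gap"],o["time_s"],np.array(o["ee_pos"])-g(x))
E
```

```text
lift (np.float64(0.30537315112885033), np.float64(0.6082020576293501))
False (np.float64(0.13768452782089136), np.float64(-0.10325714516188356))
-96.0 False [-5.1  2.4]
-92.0 False [-7.4  4.9]
-88.0 False [-12.1   9.7]
-84.0 False [-15.3  13.9]
0.31998260492180586 25.325 [-0.00517734 -0.00026436 -0.00040118]
```

The arm is compliant, lagging about 5 mm at 15 N and also pressing down slightly. I'll continue in 1 mm steps, watch the actual TCP position, trim z to keep the downward force moderate, and stop at the snap.

```bash
python3 - <<'E'
from h import *
from bench import bot
def st():
    o=bot.observe(); a=(np.array(o["ee_pos"])-[ST[0],ST[1],0])@AX; return a*1e3,(o["ee_pos"][2]-DZ)*1e3
bot.sleep(.2); print("settled",np.round(st(),2),np.round(fx(bot),1))
x,z,p0=-.084,.0612,None
while x<-.068:
    x+=.001; z=min(z+.0001,.0618); c=bot.move_l(tgt(ST,[x,0,z]),velocity=.01,contact_N=15); bot.sleep(.1)
    f=fx(bot); p=st(); print(round(x*1e3,1),c,np.round(f,1),np.round(p,2))
    if c or abs(f[0])>24 or f[0]>-8 or (p0 and p[0]-p0>2.5): break
    p0=p[0]
o=bot.observe(); print(o["finger_gap"],o["time_s"])
E
```

```text
settled [-89.17  60.82] [-15.5  13.6]
-83.0 False [-1.9 -3. ] [-83.91  60.82]
0.32431966846973315 25.925
```

The force dropped and the TCP jumped 5 mm, at or just before the expected snap position. I'll check with a picture that it was the snap and not a slip of the handle.

```bash
python3 - <<'E'
from h import *
from bench import bot
bot.sleep(.2); print(np.round(fx(bot),1)); t=bot.snapshot("top");s=bot.snapshot("side")
np.save("pics/top_snap.npy",t["color"])
a=cv2.resize(t["color"][190:290,175:245],(392,560),interpolation=cv2.INTER_CUBIC);b=cv2.resize(s["color"][180:235,200:260],(405,371),interpolation=cv2.INTER_CUBIC)
cv2.imwrite("pics/snap.png",cv2.convertScaleAbs(np.hstack([a,np.pad(b,((0,189),(0,0),(0,0)))]),alpha=1.3))
E
```

```text
[-0.1 -4. ]
```

View pics/snap.png

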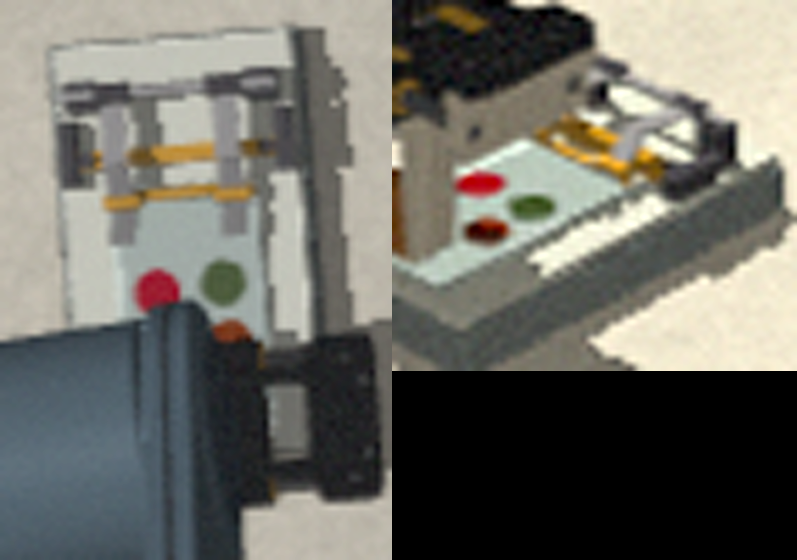

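Not snapped yet: the strip (row ~195) sits level with the noses (rows ~190–200). The clips are riding on the crest and the plate is straight. I'll continue in small steps through the snap and on to the bar. At about 3 N/mm of arm compliance the approach is gentle.

```bash
python3 - <<'E'
from h import *
from bench import bot
def st():
    o=bot.observe(); a=(np.array(o["ee_pos"])-[ST[0],ST[1],0])@AX; return a*1e3,(o["ee_pos"][2]-DZ)*1e3
x,z,H=-.083,.0611,[]
while x<-.064:
    x+=.0007; c=bot.move_l(tgt(ST,[x,0,z]),velocity=.01,contact_N=9); bot.sleep(.08)
    f=fx(bot); p=st(); H.append(f[0]); print(round(x*1e3,1),c,np.round(f,1),np.round(p,2))
    if f[0]<-8 and p[0]>-80: break
o=bot.observe(); print(o["finger_gap"],o["time_s"])
E
```

```text
-82.3 False [ 2.3 -5.1] [-81.53  61.28]
-81.6 False [ 1.8 -3.8] [-81.21  61.25]
-80.9 False [ 2.6 -3. ] [-80.75  61.18]
-80.2 False [ 2.6 -3.3] [-79.82  61.19]
-79.5 False [ 3.6 -3.9] [-79.1   61.18]
-78.8 False [ 3.8 -3.8] [-78.58  61.17]
-78.1 False [ 0.7 -1.5] [-78.54  61.06]
-77.4 False [-3.7  0.5] [-78.38  60.92]
-76.7 False [-3.1 -0.2] [-77.04  60.94]
-76.0 False [-2.9 -0.7] [-76.03  60.99]
-75.3 False [-2.4 -1.4] [-75.21  61.08]
-74.6 False [-2.5 -1.7] [-74.57  61.08]
-73.9 False [-1.8 -1.8] [-73.82  61.08]
-73.2 False [-2.2 -1.8] [-73.13  61.1 ]
-72.5 False [-2.3 -1.6] [-72.46  61.1 ]
-71.8 False [-4.3  0.2] [-72.45  61.03]
-71.1 False [-6.6  2.2] [-72.42  61.01]
-70.4 False [-9.1  3.9] [-72.46  60.96]
0.32045847908663033 32.7
```

Textbook trace: forward pull through the snap at about -79/-78, 2–2.5 N drag, then the bar at TCP x = -72.45. That puts the leading edge at +39, matching the image estimate. I'll top up to about 8 N on the bar, hold, release and retreat.

```bash
python3 - <<'E'
from h import *
from bench import bot
bot.move_l(tgt(ST,[-.0700,0,.0610]),velocity=.01)
for _ in range(4): bot.sleep(.3); print(np.round(fx(bot),1))
bot.sleep(.15); bot.release(); o=bot.observe(); print(o["finger_gap"],o["contact_force"],o["ee_pos"])
p=np.array(o["ee_pos"]); p[2]+=.0; 
bot.move_l([p[0],p[1],p[2]+.10],velocity=.08)
bot.move_l([.36,.02,p[2]+.14],velocity=.2)
bot.sleep(.3); t=bot.snapshot("top");s=bot.snapshot("side"); print(bot.observe()["time_s"])
np.save("pics/top_end.npy",t["color"])
a=cv2.resize(t["color"][190:290,170:250],(448,560),interpolation=cv2.INTER_CUBIC);b=cv2.resize(s["color"][175:240,185:265],(345,280),interpolation=cv2.INTER_CUBIC)
b2=cv2.resize(s["color"],(345,259))
cv2.imwrite("pics/end.png",cv2.convertScaleAbs(np.hstack([a,np.pad(np.vstack([b,b2]),((0,21),(0,0),(0,0)))]),alpha=1.3))
E
```

```text
[-10.5   4.9]
[-9.9  4.6]
[-10.1   4.9]
[-10.5   4.5]
0.9983081625186593 [ 0.12695206 -0.17739254  0.72528379] [0.46208972 0.18195415 0.02770481]
38.4333
```

View pics/end.png

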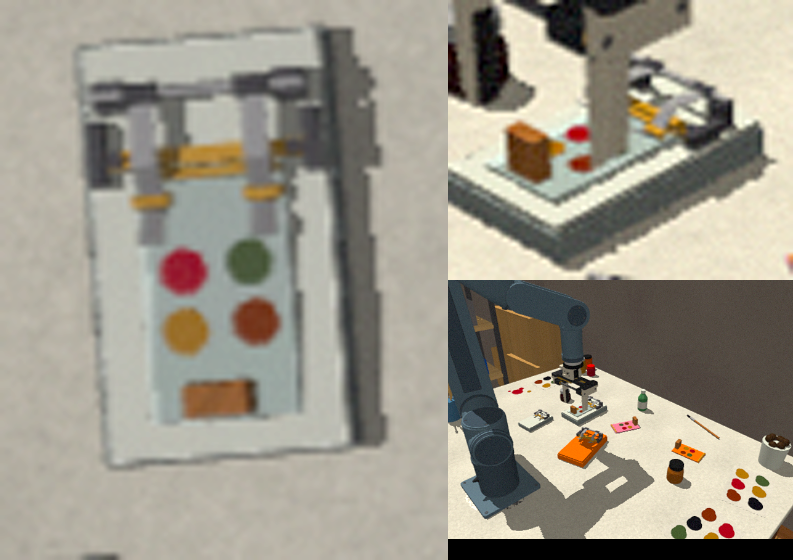

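The plate lies home: the strip (row ~165) is against the bar, both noses (rows ~200 and 192) have dropped behind it, and the plate's left edge (3.7°) runs parallel to the bed's (4.1°). The bottle, jars and decoys are where they were. Handing in.

```bash
python3 - <<'E'
from bench import bot
print(bot.job_done(), bot.observe()["time_s"])
E
```

```text
the job is handed in; nothing more can be done
the job is handed in; nothing more can be done
```

The plate is home against the brass stop and lying under both clips, and I handed the job in. The last clock reading before that was 38.4 s, against the 70 s limit.

- **Slide and press:** I took the plate by its handle, laid it on the bed in front of the clips and slid it in. The push peaked at about 15 N in the logged readings as the clips rode up. Then came a forward pull at the snap and about 2.3 N of drag. The bar stood at stage x ≈ +39 mm. I pressed with about 10 N in all, so about 8 N on the bar, for about 1.4 s before letting go.
- **Last checks:** The final picture shows the strip against the bar, both noses behind it, and the plate about 0.4° off the bed edge. The gripper was clear, and the bottle and amber jar looked unmoved. I did not measure the jars and bottle again. The plate's flatness was judged by eye only.
- **What disagreed:** The first grasp closed above the handle because the fingertips sit about 33 mm higher than the stated tool geometry. A light touch on bare table (about 5 N) gave the correction, and the plate then met the bed within 0.1 mm of the expected height.
- **Compliance:** The arm gave way by about 5 mm at 15 N, so the plate jumped about 5 mm when the clips reached the crest. It was still about 11 mm short of the bar. Down-force peaked at about 14 N during the ride-up.

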